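# Close the cold box: seat its lid flush

## Task

Take the white lid off the sloping drying stand, lay it into the pocket in the top of the navy blue cold box, and press it down all round until it is fully home: level, and flush with the box's rim at all four corners. Press with feeling, never harder than 45 N on the box; let go of the lid at the end and leave the green tip box, orange carton and blue-capped pot where they are.

Things in the scene. Friction and masses are not known exactly. Their poses are not given: they have to be found in the camera images.
- lid: The lid: flat white rigid plate 130 (x) x 180 (y) x 10 mm, 0.2 to 0.42 kg. Origin: centre of its underside; z = out of its top. On its middle a blue bar handle, 14 (x) x 100 (y) mm, 30 mm tall. At the start it leans loose on the stand, tilted 35 degrees, x pointing up the slope away from the robot, handle level across the slope. A half turn about z makes no difference.
- lid_grip (a point): Point in the middle of the lid's blue handle, 30 mm above the lid's underside, 10 mm below the handle's top. The handle is 14 mm thick along lid x; along y it is too long to grip. To straddle it on the stand the tool must lean about 35 degrees, along the lid's z axis.
- station: The cold box, fixed: navy blue, 200 (x) x 250 (y) x 80 mm tall. Origin: centre of its underside; flat rim at z = 80 mm. A pocket 135 (x) x 185 (y) mm in the middle of its top takes the lid with 2.5 mm of play all round; the lid rests there on four orange cushions, 3 to 6 mm proud and usually askew, until pressed home. More than 45 N between lid and box counts as damage.
- cushions (a point): Point in the middle of the pocket at z = 70 mm, the height of the cushions' tops when fully down. Four orange cushions, 18 mm across, stand at station x = +-54, y = +-79 mm, tops 3 to 6 mm above this. Each yields only to 8 to 12 N (not to the lid's weight), slides straight down to a hard stop and stays there. With all four down the lid is flush.
- lid_corner0 (a point): Point on the lid's top face near a corner: lid x = -60, y = -85 mm, 10 mm above the underside. Flush = 80 mm above the station's origin. Push straight down some 18 to 25 mm in from the corner's two edges: this moves that corner's cushion alone, while a push in the lid's middle has to move all four (about 40 N).
- lid_corner1 (a point): As lid_corner0, at lid x = -60, y = +85 mm.
- lid_corner2 (a point): As lid_corner0, at lid x = +60, y = -85 mm.
- lid_corner3 (a point): As lid_corner0, at lid x = +60, y = +85 mm.
- stand: The drying stand, fixed: an aluminium board 145 (up the slope) x 200 (y) mm over a grey foot, tilted 35 degrees, low side towards its own -x (the robot), with a steel lip 8 mm high along the low edge. Origin: under its middle, on the bench; the middle of the board's upper face is 68 mm above, its high edge about 110 mm.
- tip_box: Bystander: green box with a pale top, 85 x 125 x 67 mm, loose. Origin: centre of its underside.
- carton: Bystander: orange carton 90 x 130 x 70 mm, loose. Origin: centre of its underside.
- sample_pot: Bystander: pale round pot with a blue cap, 41 mm across, 93 mm tall, loose. Origin: centre of its underside.
Things that resemble listed ones, but are neither listed nor needed, are in the scene too. Of the things that look like the stand, take the one that is farthest from the robot's base at the start. Several things have the shape of the lid; the one meant has the colours described above.

How it is judged:
On the way:
1. the lid is lifted off the stand (contact force between lid and stand below 0.1 N and distance of lid from where it was at the start of the episode above 0.04 m), for 0.1 s.
At the end, for the whole second after the job is handed in: The lid lies at rest in the pocket of the cold box, handle up, centred within 6 mm and level within 0.025 rad, and each of its four corners is flush with the rim: no more than 2 mm proud (nor 3.5 mm sunk) (z of lid_corner0 in the frame of station between 0.0765 and 0.082 m and z of lid_corner1 in the frame of station between 0.0765 and 0.082 m and z of lid_corner2 in the frame of station between 0.0765 and 0.082 m and z of lid_corner3 in the frame of station between 0.0765 and 0.082 m and horizontal distance between lid and station below 0.006 m and angle between lid's own z axis and vertical below 0.025 rad and linear speed of lid below 0.01 m/s and contact force between lid and stand below 0.1 N); the robot touches nothing.
It fails at once if more than 45 N between lid and cold box (slammed or pressed too hard) (contact force between lid and station above 45 N).
It fails at once if the green tip box is pushed away by more than 20 mm (distance of tip_box from where it was at the start of the episode above 0.02 m).
It fails at once if the orange carton is pushed away by more than 20 mm (distance of carton from where it was at the start of the episode above 0.02 m).
It fails at once if the sample pot is pushed away by more than 20 mm (distance of sample_pot from where it was at the start of the episode above 0.02 m).
It also fails if it takes over 61 s, if anything falls off the work surface, if the arm or the gripper's body presses on something with over 40 N, if the wrist force passes 120 N, or if a joint passes its speed limit or range.

## Robot

A 6-joint arm with a two-finger parallel gripper is mounted at the origin on the work surface. World frame = base frame: x ahead of the robot, y to its left, z up, the work surface at z = 0. Lengths are in m, angles in rad, forces in N, time in s.
With the tool pointing down it reaches from about 0.425 to 0.95 m from the base axis. Payload 3.5 kg.
Tool frame: the origin (TCP) lies at the very end of the fingers, on their centre line; the grasp point (between the pads) lies 19 mm behind it (ctrl.pinch_z is the distance from the TCP to the grasp point, in m); z points along the fingers, y is the line along which they close (so a half turn about z gives the same grasp; the last joint's range is limited). The gripper opens to 85 mm and grips with 20 to 120 N. Pads are 22 mm wide; open, the fingers measure 114 mm over their backs; the gripper's body (76 mm by 85 mm) begins 54 mm behind the grasp point. The pads swing forward as they close: fully open they stand 13 mm farther back than shut.
Start: joints at [-1.336, 0.286, 1.577, -0, 1.279, -0.15], TCP at [0.253, -0.626, 0.231] pointing down, gripper open.
Joint ranges: [-2.77, 2.77], [-0.9, 2.22], [0.21, 2.48], [-1.53, 4.67], [0.24, 2.81], [-2.84, 2.84]. Speed limits (rad/s): [2.79, 2.79, 3.14, 3.14, 3.14, 3.14].

## Interface

Orientations are given as a unit quaternion [x, y, z, w].
In Python, from plant import ctrl gives the robot as it stands. The module is installed in compiled form; this text tells all that it offers.
- The arm moves only by the shell command python3 -m crank 'ROWS' [OPENING] [FORCE]. ROWS is JSON, a list of rows, each a list of 6 numbers: the shift along the tool's x, y, z in cm, then the turn, a rotation vector about the tool's x, y, z in rad. In form: [[tx, ty, tz, rx, ry, rz], ...]. A call has 1 to 10 rows; each row is the pose to reach, as a shift and turn from the pose commanded when the call began, along the tool's axes at that moment; what a row does not reach only later rows make up. A row lasts 1/10 s, in which the tool goes at most 50 mm and 8.59 degrees, less where a joint would pass 70% of its speed; a pose out of reach is approached as far as the arm can. A call with a gripper value outside its range is refused whole. OPENING is the opening, from 0 (shut) to 1 (fully open), set as the call begins (- or left out, the last holds). The fingers move at their own pace and stop on an object; FORCE is the grip in N (left out, the last holds). Time passes only in rows, so rows that repeat a pose let the fingers close. It gives the time, the measured TCP pose, the force, the opening and the grip force at its end, in the units of the state.
- ctrl.get_state(): the state, without advancing time (a new reading comes with each control period).
- ctrl.read_camera(name): name is "side" or "top"; returns (picture, depth): 480x640x3 uint8, blue, green, red; 480x640 float32, m along the optical axis (not along the pixel's ray), 0 where there is no reading.
- ctrl.camera_info(name): a dict with "K" (3x3 intrinsics, pixels), "origin" and "orientation" of the camera in the world. Camera axes: x right, y down, z forward; pixel columns grow to the right and rows downward; lengths in m; the calibration is good to about 2 mm. A picture is of the moment at which its call begins. camera_info takes no time and is no camera call.
- ctrl.sign_off(): hands the job in; it is judged then, once.
The state is a dict: "time": time; "qpos": joint angles; "dq": joint speeds; "joint_efforts": joint torques, N m; "eef_pos": TCP position; "tcp_rot": TCP orientation; "contact_force": force on the tool from outside, world axes, zero at the start; "wrist_torque": the same for the moment, N m; "opening": opening from 0.0 (shut) to 1.0 (fully open); "finger_force": force on a finger pad.
Only numpy, scipy, OpenCV 4.12 (cv2) and the standard library are available. Lean on these libraries where they do the work, as an engineer would, in place of code of your own. Each camera call takes 0.05 s, during which the arm holds its last target. There are 200 camera calls.

## Working session

There is one attempt and no reset: what is moved stays moved. The work goes in short steps, Python scripts to look and compute and a shell command to move; the robot and the scene stay as the last step left them, time stands still between calls to the robot, and variables do not carry over. Pictures are saved under pics/ and viewed, at most 10 in all, crops included, and the job is handed in when it is done.

```bash
mkdir -p pics; cat > h.py <<'E'
import numpy as np, cv2
from scipy.spatial.transform import Rotation as R
from plant import ctrl
def snap(n):
    p,d=ctrl.read_camera(n); np.savez(f'{n}.npz',p=p,d=d); return p,d
def load(n):
    z=np.load(f'{n}.npz'); return z['p'],z['d']
def cloud(n,d):
    i=ctrl.camera_info(n); K=np.array(i['K']); M=R.from_quat(i['orientation']).as_matrix() if np.size(i['orientation'])==4 else np.array(i['orientation'])
    v,u=np.mgrid[:480,:640]
    c=np.stack([(u-K[0,2])/K[0,0]*d,(v-K[1,2])/K[1,1]*d,d],-1)
    return c@M.T+np.array(i['origin'])
E
python3 - <<'E'
from h import *
for n in('side','top'):
    p,d=snap(n); cv2.imwrite(f'pics/{n}0.png',p); print(n,ctrl.camera_info(n),(d>0).mean())
print(ctrl.get_state(),ctrl.pinch_z)
E
```

```text
side {'K': array([[579.98518841,   0.        , 322.70979215],
       [  0.        , 579.98518841, 232.509957  ],
       [  0.        ,   0.        ,   1.        ]]), 'origin': array([-0.07824818,  1.15947971,  0.9212027 ]), 'orientation': array([-0.21090303,  0.85665941, -0.45996383,  0.10043827])} 0.9961360677083333
top {'K': array([[599.17943514,   0.        , 309.38133416],
       [  0.        , 599.17943514, 243.26543268],
       [  0.        ,   0.        ,   1.        ]]), 'origin': array([0.23536555, 0.08846062, 1.35600315]), 'orientation': array([ 0.71307732, -0.69468961,  0.06942156, -0.06409151])} 0.99591796875
{'time': 0.1, 'qpos': array([-1.33600808e+00,  2.87118876e-01,  1.57802380e+00,  3.72629266e-05,
        1.27865267e+00, -1.50015191e-01]), 'dq': array([-0.00108767, -0.0007793 , -0.0021392 , -0.0004123 ,  0.00123291,
        0.00035497]), 'joint_efforts': array([ 3.34565575e-04, -4.07295799e+01, -2.93700975e+01, -1.37518327e-04,
        3.41983963e-03,  2.54076909e-06]), 'eef_pos': array([ 0.25326403, -0.62503581,  0.23006134]), 'tcp_rot': array([ 9.81548252e-01,  1.91211442e-01, -2.88480724e-05, -1.10111028e-03]), 'contact_force': array([-0.35914759,  0.1226421 ,  0.42239332]), 'wrist_torque': array([-0.00131653,  0.00080312, -0.05032137]), 'finger_force': 0.0, 'opening': 0.996396011927151} 0.0187
```

View pics/top0.png

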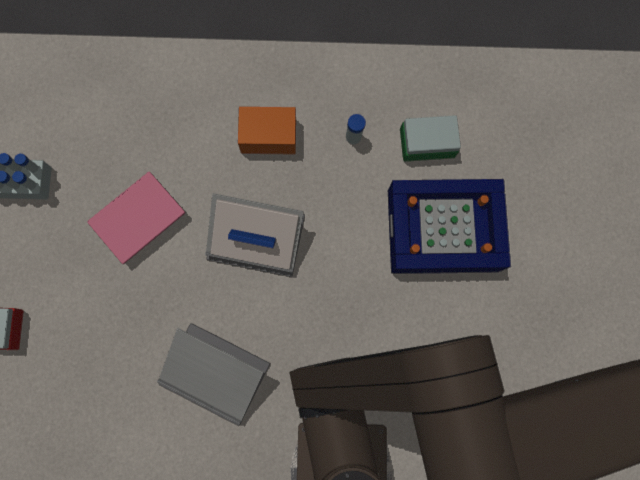

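View pics/side0.png

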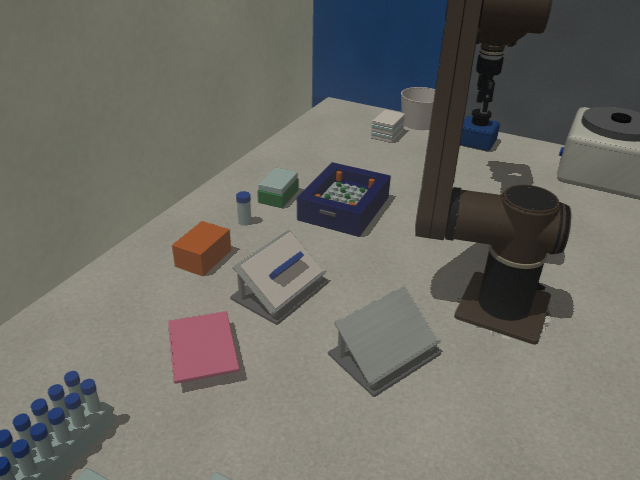

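The top view shows two stands. One is at (255,235) and carries a white lid with a blue handle at (252,239). The other is at (215,375), empty and nearer the base. The pink plate at (137,217) has the lid's shape but the wrong colour. The cold box is at (449,226), the carton at (268,130), the pot at (356,125) and the tip box at (430,137). The stand at (255,235) fits the description, so I'll confirm it in a crop and measure.

```bash
python3 - <<'E'
from h import *
p,d=load('top'); X=cloud('top',d)
ps,ds=load('side'); Xs=cloud('side',ds)
cv2.imwrite('pics/crop0.png',np.hstack([cv2.resize(p[180:290,190:320],(390,330)),cv2.resize(ps[220:330,215:345],(390,330))]))
for u,v in[(255,210),(215,375),(137,217),(430,137),(268,130),(356,125),(449,185),(550,300)]: print((u,v),X[v,u].round(3))
for n,P,C in(('top',p,X),('side',ps,Xs)):
    hsv=cv2.cvtColor(P,cv2.COLOR_BGR2HSV).astype(int); h,s,V=hsv[...,0],hsv[...,1],hsv[...,2]
    x,y,z=C[...,0],C[...,1],C[...,2]
    c0=X[215,255]
    near=np.hypot(x-c0[0],y-c0[1])<.13
    blue=(abs(h-112)<14)&(s>110)
    b=near&blue&(z>.04)
    # handle
    k,lab,st,_=cv2.connectedComponentsWithStats(b.astype(np.uint8)); i=1+np.argmax(st[1:,4]); hb=lab==i
    H=C[hb]
    lid=near&(s<60)&(z>.03)&(V>(170 if n=='top' else 150))
    k,lab,st,_=cv2.connectedComponentsWithStats(lid.astype(np.uint8)); i=1+np.argmax(st[1:,4]); lm=cv2.erode((lab==i).astype(np.uint8),np.ones((3,3)))>0
    L=C[lm]
    if len(L)>50:
        c=np.median(L,0); 
        for _ in range(4):
            nn=np.linalg.svd(L-L.mean(0),full_matrices=False)[2][2]; r=(L-L.mean(0))@nn; L=L[abs(r)<max(.002,2*r.std())]
        if nn[2]<0: nn=-nn
        print(n,'lid px',lm.sum(),'ctr',L.mean(0).round(4),'n',nn.round(4),'tilt',np.degrees(np.arccos(nn[2])).round(2),'handle n',hb.sum(),'mean',H.mean(0).round(4), 'h above', np.percentile((H-L.mean(0))@nn,[5,50,95]).round(4))
        Hd=H[(H-L.mean(0))@nn>.025]
        ax=np.linalg.svd(Hd-Hd.mean(0),full_matrices=False)[2][0]; t=(Hd-Hd.mean(0))@ax
        print(' top of handle',Hd.mean(0).round(4),'axis',ax.round(3),'ext',np.ptp(t).round(3),'mid',(Hd.mean(0)+ax*(t.max()+t.min())/2).round(4))
        ux=np.cross(ax,nn);q=np.c_[C[lm]@ux,C[lm]@ax]; rc=cv2.minAreaRect(q.astype(np.float32));print(' lid rect',rc[1],rc[2],'ctr',(rc[0][0]*ux+rc[0][1]*ax+nn*(L.mean(0)@nn)).round(4))
    # station rim
    sb=(abs(h-117)<15)&(s>120)&(z>.072)&(z<.088)&(np.hypot(x-X[226,449,0],y-X[226,449,1])<.2)
    q=C[sb]; rc=cv2.minAreaRect(q[:,:2].astype(np.float32)); print(n,'rim z',np.median(q[:,2]).round(4),'rect',rc)
    o=(h<14)&(s>150)&(z>.05)&(z<.09)&(np.hypot(x-rc[0][0],y-rc[0][1])<.12)
    k,lab,st,ce=cv2.connectedComponentsWithStats(o.astype(np.uint8))
    print(' cushions',[(C[lab==i].mean(0).round(4).tolist(),int(st[i,4])) for i in range(1,k) if st[i,4]>10])
E
```

```text
(255, 210) [0.543 0.2   0.111]
(215, 375) [0.196 0.271 0.079]
(137, 217) [0.538 0.472 0.036]
(430, 137) [ 0.736 -0.186  0.066]
(268, 130) [0.741 0.182 0.069]
(356, 125) [ 0.749 -0.015  0.092]
(449, 185) [ 0.62  -0.224  0.078]
(550, 300) [ 0.378 -0.466  0.006]Traceback (most recent call last):
  File "<stdin>", line 17, in <module>
    return _wrapfunc(a, 'argmax', axis=axis, out=out, **kwds)
    return bound(*args, **kwds)
ValueError: attempt to get argmax of an empty sequence
```

View pics/crop0.png

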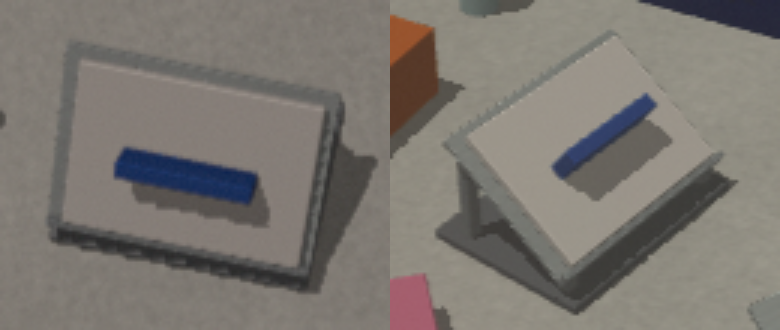

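The crop shows the white plate with the blue bar, tilted on the stand, so this is the right lid. The lid is a slightly warm grey, so I'll fix the mask to suit.

```bash
cat > m.py <<'E'
from h import *
p,d=load('top'); X=cloud('top',d)
ps,ds=load('side'); Xs=cloud('side',ds)
c0=np.array([.50,.195])
for n,P,C in(('top',p,X),('side',ps,Xs)):
    hsv=cv2.cvtColor(P,cv2.COLOR_BGR2HSV).astype(int); h,s,V=hsv[...,0],hsv[...,1],hsv[...,2]
    x,y,z=C[...,0],C[...,1],C[...,2]
    near=np.hypot(x-c0[0],y-c0[1])<.14
    big=lambda m:(lambda r:r[1]==1+np.argmax(r[2][1:,4]))(cv2.connectedComponentsWithStats(m.astype(np.uint8)))
    hb=big(near&(abs(h-112)<14)&(s>110)&(z>.04)); H=C[hb]
    rb=P[...,2].astype(int)-P[...,0]
    if n=='top': print(P[212,255],P[202,250],P[200,212],Xs[258,285].round(3),ps[258,285])
    lm=big(near&(z>.02)&(rb>6)&(V>100)&~hb); L=C[cv2.erode(lm.astype(np.uint8),np.ones((5,5)))>0]
    for _ in range(4):
        nn=np.linalg.svd(L-L.mean(0),full_matrices=False)[2][2]; r=(L-L.mean(0))@nn; L=L[abs(r)<max(.002,2*r.std())]
    if nn[2]<0: nn=-nn
    m=L.mean(0); hh=(H-m)@nn
    print(n,'lid px',lm.sum(),'n',nn.round(4),'tilt',np.degrees(np.arccos(nn[2])).round(2),'hnd px',hb.sum(),'hts',np.percentile(hh,[5,50,95]).round(4))
    Hd=H[hh>.023]; ax=np.linalg.svd(Hd-Hd.mean(0),full_matrices=False)[2][0]; t=(Hd-Hd.mean(0))@ax
    print(' handle top',Hd.mean(0).round(4),'axis',ax.round(3),'len',np.ptp(t).round(3),'mid',(Hd.mean(0)+ax*(t.max()+t.min())/2).round(4))
    ux=np.cross(ax,nn);q=np.c_[C[lm]@ux,C[lm]@ax]; q=q[abs((C[lm]-m)@nn)<.005]; rc=cv2.minAreaRect(q.astype(np.float32));print(' lid rect',np.round(rc[1],3),rc[2],'ctr top face',(rc[0][0]*ux+rc[0][1]*ax+nn*(m@nn)).round(4))
    sb=(abs(h-117)<15)&(s>120)&(z>.072)&(z<.088)&(np.hypot(x-.545,y+.224)<.2)
    q=C[sb]; rc=cv2.minAreaRect(q[:,:2].astype(np.float32)); print(n,'rim z',np.median(q[:,2]).round(4),'rect',rc)
    o=(h<14)&(s>150)&(z>.05)&(z<.09)&(np.hypot(x-rc[0][0],y-rc[0][1])<.12)
    k,lab,st,ce=cv2.connectedComponentsWithStats(o.astype(np.uint8))
    print(' cushions',[(C[lab==i].mean(0).round(4).tolist(),int(st[i,4])) for i in range(1,k) if st[i,4]>10])
E
python3 m.py
```

```text
[119 125 132] [ 99 101 101] [ 98 102 102] [0.503 0.181 0.083] [139 148 155]
top lid px 3701 n [-0.5662  0.0994  0.8182] tilt 35.09 hnd px 454 hts [0.0063 0.027  0.0329]
 handle top [0.4795 0.207  0.102 ] axis [-0.176 -0.984 -0.002] len 0.098 mid [0.4795 0.207  0.102 ]
 lid rect [0.132 0.18 ] 0.1706303060054779 ctr top face [0.495  0.2054 0.0774]
top rim z 0.0806 rect ((0.532778799533844, -0.2243114560842514), (0.20072834193706512, 0.2491016685962677), 2.0230305194854736)
 cushions [([0.5895, -0.3006, 0.0714], 78), ([0.5836, -0.1433, 0.0708], 67), ([0.4752, -0.1471, 0.074], 60), ([0.4819, -0.3049, 0.0726], 71)]
side lid px 3027 n [-0.5652  0.0967  0.8193] tilt 34.99 hnd px 163 hts [0.0252 0.03   0.034 ]
 handle top [0.4755 0.2123 0.1   ] axis [0.163 0.987 0.011] len 0.102 mid [0.4751 0.2098 0.1   ]
 lid rect [0.186 0.13 ] 89.8440933227539 ctr top face [0.4898 0.2057 0.0784]
side rim z 0.0796 rect ((0.527501106262207, -0.22087422013282776), (0.19009515643119812, 0.25180310010910034), 1.8755199909210205)
 cushions [([0.5868, -0.2944, 0.0672], 31), ([0.48, -0.2995, 0.0696], 28), ([0.5813, -0.1427, 0.0743], 11), ([0.4737, -0.1476, 0.0752], 14)]
```

```bash
cat >> h.py <<'E'
def Rm(z,y):
    z=np.array(z,float);z/=np.linalg.norm(z);y=np.array(y,float);y-=z*(y@z);y/=np.linalg.norm(y)
    return np.c_[np.cross(y,z),y,z]
def go(Rt,pt,s=None):
    """row (cm, rad) from the present pose to tool rotation Rt and TCP pt"""
    s=s or ctrl.get_state(); R0=R.from_quat(s['tcp_rot'])
    t=R0.inv().apply(np.array(pt)-s['eef_pos'])*100; w=(R0.inv()*R.from_matrix(Rt)).as_rotvec()
    print('row',np.r_[t.round(2),w.round(3)].tolist(),'n>=',max(np.linalg.norm(t)/5,np.degrees(np.linalg.norm(w))/8.59).round(1))
n=np.array([-.5657,.098,.8188]); lx=np.array([.807,-.14,.574])
G=np.array([.482,.2075,.0935]); PZ=.0187
E
python3 - <<'E'
from h import *
# via point, tool down, y toward +x-ish
go(Rm([0,0,-1],[np.cos(np.radians(-35)),np.sin(np.radians(-35)),0]),[.50,-.22,.33])
E
```

```text
row [38.08, -28.3, -9.92, -0.002, -0.001, -0.575] n>= 9.7
```

```bash
r=0; python3 -m crank '[[38,-28,-10,0,0,-0.57],[38,-28,-10,0,0,-0.57],[38,-28,-10,0,0,-0.57],[38,-28,-10,0,0,-0.57],[38,-28,-10,0,0,-0.57],[38,-28,-10,0,0,-0.57],[38,-28,-10,0,0,-0.57],[38,-28,-10,0,0,-0.57],[38,-28,-10,0,0,-0.57],[38,-28,-10,0,0,-0.57]]' 1
python3 - <<'E'
from h import *
Rt=Rm(-n,lx); go(Rt,G+n*(.12-PZ)); go(Rm([0,0,-1],lx),[.46,.17,.28])
E
```

```text
time: 1.1
eef_pos: [0.5016, -0.2206, 0.3319]
tcp_rot: [0.888, 0.46, 0.0, 0.0]
contact_force: [0.5, 0.4, 0.5]
opening: 1.003
finger_force: 0.0
row [31.37, -31.53, 15.55, -0.601, 0.135, -0.428] n>= 9.4
row [29.53, -25.9, 5.2, 0.001, -0.001, -0.442] n>= 7.9
```

```bash
python3 -m crank '[[31.4,-31.5,15.5,-0.6,0.135,-0.43],[31.4,-31.5,15.5,-0.6,0.135,-0.43],[31.4,-31.5,15.5,-0.6,0.135,-0.43],[31.4,-31.5,15.5,-0.6,0.135,-0.43],[31.4,-31.5,15.5,-0.6,0.135,-0.43],[31.4,-31.5,15.5,-0.6,0.135,-0.43],[31.4,-31.5,15.5,-0.6,0.135,-0.43],[31.4,-31.5,15.5,-0.6,0.135,-0.43],[31.4,-31.5,15.5,-0.6,0.135,-0.43],[31.4,-31.5,15.5,-0.6,0.135,-0.43]]'
python3 - <<'E'
from h import *
s=ctrl.get_state(); print(s['qpos'].round(2))
Rt=Rm(-n,lx); go(Rt,G+n*(.12-PZ)); go(Rt,G-n*PZ)
E
```

```text
time: 2.1
eef_pos: [0.4233, 0.2171, 0.1751]
tcp_rot: [0.729, 0.615, 0.193, 0.23]
contact_force: [0.5, -0.7, -0.3]
opening: 0.999
finger_force: 0.0
[ 0.43 -0.33  2.37 -0.56  0.65  0.98]
row [0.06, 0.18, -0.03, -0.002, -0.0, 0.002] n>= 0.0
row [0.06, 0.2, 11.97, -0.002, -0.0, 0.002] n>= 2.4
```

```bash
python3 -m crank '[[0.06,0.2,3,0,0,0],[0.06,0.2,6,0,0,0],[0.06,0.2,8,0,0,0],[0.06,0.2,10,0,0,0],[0.06,0.2,11,0,0,0],[0.06,0.2,11.6,0,0,0],[0.06,0.2,11.6,0,0,0],[0.06,0.2,11.6,0,0,0]]'
python3 - <<'E'
from h import *
s=ctrl.get_state(); print(s['qpos'].round(2),s['contact_force'].round(1))
go(Rm(-n,lx),G-n*PZ)
snap('top');p,_=snap('side'); cv2.imwrite('pics/s1.png',cv2.resize(p[150:330,200:380],(540,540)))
E
```

```text
time: 2.9
eef_pos: [0.4921, 0.2038, 0.083]
tcp_rot: [0.73, 0.614, 0.194, 0.23]
contact_force: [-0.5, 0.2, -1.0]
opening: 1.0
finger_force: 0.0
[ 0.33 -0.02  2.31 -0.78  0.4   1.17] [-0.5  0.2 -1. ]
row [0.19, -0.27, 0.4, -0.001, 0.0, -0.0] n>= 0.1
```

View pics/s1.png

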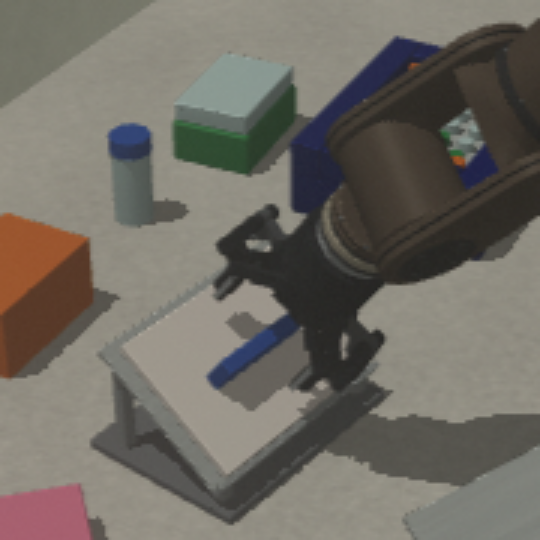

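The fingers straddle the handle (around (255,350) in the crop) with clearance on both sides. I'll close and lift.

```bash
python3 -m crank '[[0.2,-0.27,0.1,0,0,0],[0.2,-0.27,0.1,0,0,0],[0.2,-0.27,0.1,0,0,0],[0.2,-0.27,0.1,0,0,0],[0.2,-0.27,0.1,0,0,0],[0.2,-0.27,0.1,0,0,0],[0.2,-0.27,0.1,0,0,0],[0.2,-0.27,0.1,0,0,0]]' 0 80
python3 -m crank '[[0,0,0,0,0,0],[0,0,0,0,0,0],[0,0,0,0,0,0],[0,0,0,0,0,0]]'
python3 -m crank '[[0,0,-1,0,0,0],[0,0,-3,0,0,0],[0,0,-5,0,0,0],[0,0,-7,0,0,0],[0,0,-8,0,0,0],[0,0,-8,0,0,0]]'
python3 - <<'E'
from h import *
p,d=snap('top'); p,_=snap('side'); cv2.imwrite('pics/s2.png',cv2.resize(p[100:330,180:410],(560,560)))
E
```

```text
time: 3.8
eef_pos: [0.4906, 0.206, 0.0802]
tcp_rot: [0.73, 0.614, 0.193, 0.23]
contact_force: [-5.8, 1.2, 5.0]
opening: 0.145
finger_force: 78.9
time: 4.2
eef_pos: [0.4906, 0.2061, 0.0803]
tcp_rot: [0.73, 0.614, 0.193, 0.23]
contact_force: [-5.8, 1.3, 5.2]
opening: 0.146
finger_force: 78.9
time: 4.8
eef_pos: [0.4453, 0.2142, 0.1466]
tcp_rot: [0.73, 0.614, 0.194, 0.23]
contact_force: [-0.5, 0.2, -2.3]
opening: 0.146
finger_force: 78.8
```

View pics/s2.png

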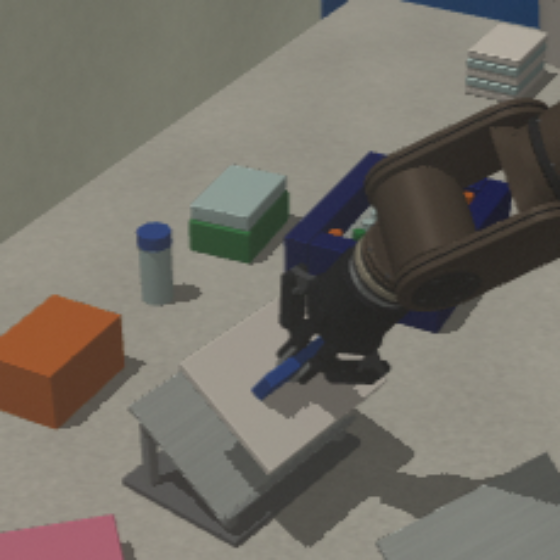

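The lid is clear of the stand and held firmly, with the opening at 0.146. Next I'll carry it level to above the box.

```bash
python3 - <<'E'
from h import *
a=np.radians(2.0);go(Rm([0,0,-1],[np.cos(a),np.sin(a),0]),[.5,.0,.25])
E
```

```text
row [-20.12, 13.43, -3.41, 0.607, 0.064, -0.2] n>= 4.9
```

```bash
python3 -m crank '[[0,1,-3,0,0,0],[-2,4,-6,0.1,0.01,-0.03],[-5,6,-6,0.2,0.02,-0.06],[-8,8,-6,0.3,0.03,-0.1],[-12,10,-5,0.4,0.04,-0.13],[-16,12,-4,0.5,0.05,-0.17],[-19,13,-3.5,0.6,0.06,-0.2],[-20,13.4,-3.4,0.607,0.064,-0.2],[-20,13.4,-3.4,0.607,0.064,-0.2]]'
python3 - <<'E'
from h import *
a=np.radians(2.0);go(Rm([0,0,-1],[np.cos(a),np.sin(a),0]),[.533,-.224,.16])
E
```

```text
time: 5.8
eef_pos: [0.501, -0.0009, 0.2488]
tcp_rot: [0.696, 0.718, -0.0, -0.001]
contact_force: [-0.4, 1.4, -3.6]
opening: 0.146
finger_force: 79.0
row [-22.4, 2.53, 8.87, -0.001, -0.0, -0.005] n>= 4.8
```

```bash
python3 -m crank '[[-3,0.3,1,0,0,-0.005],[-7,0.8,2.5,0,0,-0.005],[-11,1.2,4,0,0,-0.005],[-15,1.7,6,0,0,-0.005],[-19,2.2,7.5,0,0,-0.005],[-21.5,2.4,8.5,0,0,-0.005],[-22.4,2.5,8.9,0,0,-0.005],[-22.4,2.5,8.9,0,0,-0.005],[-22.4,2.5,8.9,0,0,-0.005],[-22.4,2.5,8.9,0,0,-0.005]]'
cat > lid.py <<'E'
from h import *
# lid pose from visible white pixels near the tool, top camera (and plane from both)
for nm in('top','side'):
    P,d=snap(nm); C=cloud(nm,d); s=ctrl.get_state(); e=s['eef_pos']
    near=(np.hypot(C[...,0]-e[0],C[...,1]-e[1])<.14)&(abs(C[...,2]-e[2])<.03)
    rb=P[...,2].astype(int)-P[...,0]
    m=(near&(rb>6)&(P.min(-1)>85)).astype(np.uint8); m=cv2.morphologyEx(m,cv2.MORPH_OPEN,np.ones((2,2)))
    L=C[m>0]; nn=None; Q=C[cv2.erode(m,np.ones((3,3)))>0]
    for _ in range(4):
        nn=np.linalg.svd(Q-Q.mean(0),full_matrices=False)[2][2]; r=(Q-Q.mean(0))@nn; Q=Q[abs(r)<max(.002,2*r.std())]
    nn*=np.sign(nn[2]); z=np.median(Q[:,2])
    L=L[abs((L-Q.mean(0))@nn)<.006]
    rc=cv2.minAreaRect(L[:,:2].astype(np.float32)); print(nm,m.sum(),'z',z.round(4),'n',nn.round(4),'rect',np.round(rc[0],4),np.round(rc[1],4),round(rc[2],2),'tcp',e.round(4),s['contact_force'].round(1),R.from_quat(s['tcp_rot']).as_matrix()[:,1].round(3))
    if nm=='top': cv2.imwrite('pics/lidtop.png',cv2.resize(P[140:300,360:560],(800,640))[:600])
E
python3 lid.py
```

```text
time: 6.8
eef_pos: [0.5335, -0.2199, 0.1619]
tcp_rot: [0.692, 0.722, 0.001, 0.001]
contact_force: [0.5, -0.7, -1.7]
opening: 0.142
finger_force: 78.9
top 1291 z 0.1577 n [8.e-04 9.e-04 1.e+00] rect [ 0.5312 -0.1685] [0.1253 0.0738] 2.34 tcp [ 0.5335 -0.2201  0.162 ] [-0.2  0.4 -2.3] [0.999 0.041 0.002]
side 1112 z 0.1565 n [-0.0045 -0.003   1.    ] rect [ 0.5296 -0.2132] [0.1271 0.1818] 2.63 tcp [ 0.5335 -0.2204  0.162 ] [-0.2 -0.8 -3.1] [0.999 0.041 0.002]
```

View pics/lidtop.png

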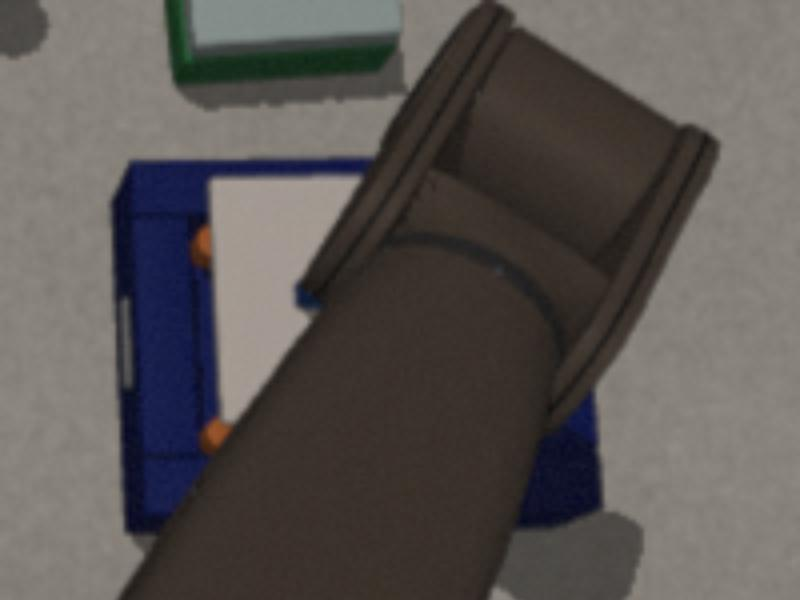

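```bash
cat > edge.py <<'E'
from h import *
def cast(nm,z):
    i=ctrl.camera_info(nm);o=np.array(i['origin']); D=cloud(nm,np.ones((480,640)))-o
    return o+D*((z-o[2])/D[...,2])[...,None]
def edges(nm,mask,z,ang,c,hx,hy,tol=.012):
    """edges of a mask cast on plane z, in frame yaw=ang about c; median over bins"""
    W=cast(nm,z)[mask][:,:2]-c; a=np.radians(ang); u=W@[np.cos(a),np.sin(a)]; v=W@[-np.sin(a),np.cos(a)]
    out={}
    for name,s,t,h,hl in(('x',u,v,hx,hy),('y',v,u,hy,hx)):
        for sg in(-1,1):
            b=np.round(t/.004).astype(int); e=[]
            for k in np.unique(b):
                if abs(k*.004)>hl-.015: continue
                q=(s*sg)[b==k].max()
                if abs(q-h)<tol: e.append((k*.004,q*sg))
            e=np.array(e)
            if len(e)>4:
                md=np.median(e[:,1]); e=e[abs(e[:,1]-md)<.004]; f=np.polyfit(e[:,0],e[:,1],1)
                out[name+'+-'[sg<0]]=(round(f[1]*1000,1),round(np.degrees(np.arctan(f[0])),2),len(e))
    print(nm,out)
if __name__=='__main__':
    c=np.array([.5328,-.2243])
    for nm in('top','side'):
        P=cv2.imread(f'pics/{nm}0.png').astype(int); Pn,d=load(nm); C=cloud(nm,d)
        hsv=cv2.cvtColor(P.astype(np.uint8),cv2.COLOR_BGR2HSV).astype(int)
        blue=(abs(hsv[...,0]-117)<15)&(hsv[...,1]>120)
        W=cast(nm,.08)
        print('station rim'); edges(nm,blue,.08,2.02,c,.1,.125)
        rb=Pn[...,2].astype(int)-Pn[...,0]
        lid=(rb>6)&(Pn.min(-1)>85)&(abs(C[...,2]-.157)<.02)&(np.hypot(C[...,0]-.53,C[...,1]+.22)<.14)
        print('lid'); edges(nm,lid,.1575,2.02,c,.065,.09)
    P,_=load('side'); cv2.imwrite('pics/s3.png',cv2.resize(P[100:260,270:430],(600,600)))
E
python3 edge.py
```

```text
station rim
top {'x-': (np.float64(-105.5), np.float64(-0.61), 55), 'x+': (np.float64(97.8), np.float64(-0.22), 55), 'y-': (np.float64(-122.6), np.float64(0.28), 43), 'y+': (np.float64(131.2), np.float64(-0.0), 25)}
lid
top {'x+': (np.float64(63.8), np.float64(0.41), 15), 'y+': (np.float64(93.3), np.float64(0.37), 25)}
station rim
side {'x-': (np.float64(-97.1), np.float64(0.08), 48), 'y-': (np.float64(-115.2), np.float64(1.02), 13), 'y+': (np.float64(124.5), np.float64(0.58), 23)}
lid
side {'x-': (np.float64(-67.3), np.float64(0.1), 30), 'x+': (np.float64(61.9), np.float64(-0.25), 28), 'y-': (np.float64(-79.5), np.float64(-0.41), 8)}
```

View pics/s3.png

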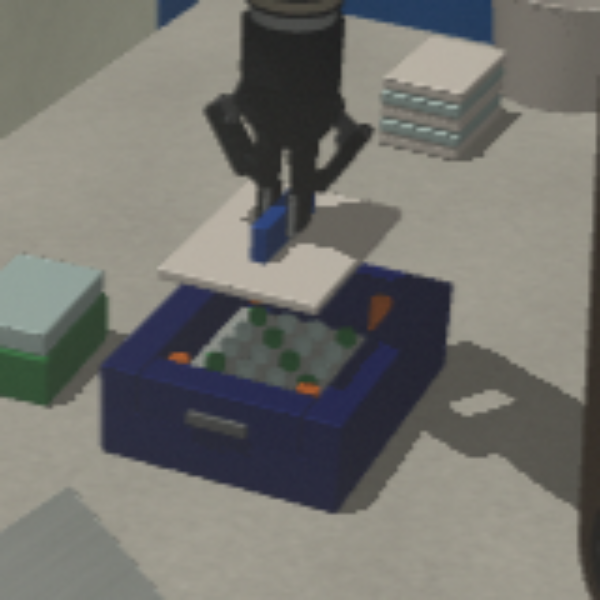

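```bash
cat > rim.py <<'E'
from edge import *
c=np.array([.5328,-.2243]); a=np.radians(2.02)
dd={'top':None,'side':None}
for nm in('top','side'):
    P,d=load(nm)  # arm now over box; only unoccluded strips count
    C=cloud(nm,d); hsv=cv2.cvtColor(P,cv2.COLOR_BGR2HSV).astype(int)
    m=(abs(hsv[...,0]-117)<15)&(hsv[...,1]>120)&(abs(C[...,2]-.08)<.005)
    W=cast(nm,.08)[m][:,:2]-c; u=W@[np.cos(a),np.sin(a)]; v=W@[-np.sin(a),np.cos(a)]
    for name,s,t,h,hl in(('x',u,v,.08375,.08),('y',v,u,.10875,.055)):
        for sg in(-1,1):
            k=(abs(s*sg-h)<.026)&(abs(t)<hl); r=[]
            for b in np.arange(-hl,hl,.006):
                q=s[k&(abs(t-b)<.003)]
                if len(q)>5: r.append((b,q.min(),q.max()))
            r=np.array(r)
            if len(r)>4: print(nm,name,sg,'in/out med',(np.median(r[:,1:],0)*1000).round(1),'slope',np.degrees(np.polyfit(r[:,0],r[:,1:].mean(1),1)[0]).round(2),len(r))
E
python3 rim.py
```

```text
top x 1 in/out med [93.7 98.2] slope -0.1 11
top y 1 in/out med [ 92.4 123.5] slope 0.41 19
side x -1 in/out med [-98.4 -84.2] slope 1.18 10
side y 1 in/out med [ 98.6 125.6] slope -0.93 12
```

```bash
python3 - <<'E'
from h import *
a=np.radians(2.0);go(Rm([0,0,-1],[np.cos(a),np.sin(a),0]),[.533,-.2231,.102])
E
```

```text
row [-0.27, -0.08, 6.0, 0.002, 0.0, 0.006] n>= 1.2
```

```bash
python3 -m crank '[[-0.2,-0.1,1.5,0.002,0,0.006],[-0.27,-0.1,3,0.002,0,0.006],[-0.27,-0.1,4.5,0.002,0,0.006],[-0.27,-0.1,5.5,0.002,0,0.006],[-0.27,-0.1,6,0.002,0,0.006],[-0.27,-0.1,6,0.002,0,0.006],[-0.27,-0.1,6,0.002,0,0.006]]'
python3 lid.py
python3 - <<'E'
from edge import *
import runpy; runpy.run_path('rim.py')
P,_=load('side');Q,_=load('top'); cv2.imwrite('pics/s4.png',np.hstack([cv2.resize(P[140:240,290:400],(400,364)),cv2.resize(Q[170:280,380:490],(364,364))]))
E
```

```text
time: 7.6
eef_pos: [0.5326, -0.2245, 0.1015]
tcp_rot: [0.695, 0.719, -0.0, -0.0]
contact_force: [-0.6, 0.3, -2.7]
opening: 0.143
finger_force: 79.0
top 1176 z 0.0976 n [0.0031 0.0045 1.    ] rect [ 0.5301 -0.1735] [0.127  0.0733] 1.55 tcp [ 0.5329 -0.2247  0.1019] [-0.4 -0.2 -3.4] [0.999 0.034 0.   ]
side 1082 z 0.0964 n [-0.0041  0.0018  1.    ] rect [ 0.5273 -0.2168] [0.1274 0.1789] 2.44 tcp [ 0.5329 -0.2247  0.1021] [-0.5 -0.7 -2.9] [0.999 0.034 0.   ]
top x 1 in/out med [75.2 98.2] slope -2.46 14
top y -1 in/out med [-122.9 -106.8] slope -22.99 5
top y 1 in/out med [ 92.5 123.5] slope 0.42 19
side x -1 in/out med [-97.9 -74.8] slope -1.83 11
side y 1 in/out med [100.9 124.7] slope -0.24 7
```

View pics/s4.png

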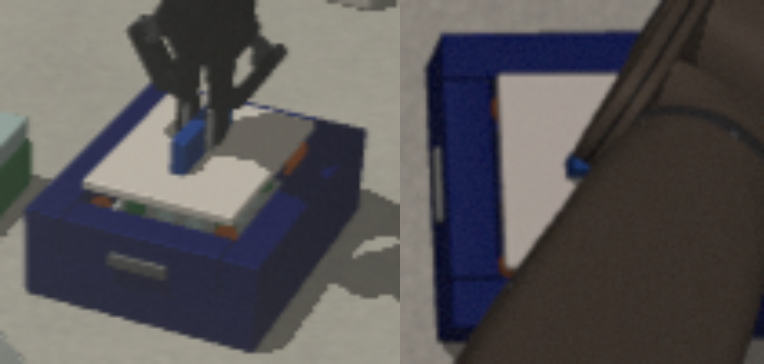

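```bash
python3 - <<'E'
from edge import *
c=np.array([.5328,-.2243])
for nm in('top','side'):
    P,d=load(nm); C=cloud(nm,d); rb=P[...,2].astype(int)-P[...,0]
    near=(np.hypot(C[...,0]-.53,C[...,1]+.22)<.14)&(C[...,2]>.06)&(C[...,2]<.115)
    for th in (-10,6): # liberal / strict edge
        edges(nm,near&(rb>th)&(P.min(-1)>85 if th>0 else P[...,2]>60),.097,2.0,c,.065,.09)
# subpixel: intensity profile in top along station x (at y +60..+80) and along y+ (x -40..40), on z=.097
P,_=load('top'); i=ctrl.camera_info('top');K=np.array(i['K']);Mr=R.from_quat(i['orientation']);o=np.array(i['origin'])
a=np.radians(2.0);ux=np.array([np.cos(a),np.sin(a),0]);uy=np.array([-np.sin(a),np.cos(a),0])
def prof(S,T,z,fixed,ch=2):
    W=np.array([*c,0])+(S[:,None,None]*(ux if fixed=='x' else uy)+T[None,:,None]*(uy if fixed=='x' else ux)); W[...,2]=z
    q=Mr.inv().apply(W.reshape(-1,3)-o); uv=q[:,:2]/q[:,2:]*[K[0,0],K[1,1]]+K[:2,2]
    v=cv2.remap(P.astype(np.float32),uv[:,0].astype(np.float32).reshape(W.shape[:2]),uv[:,1].astype(np.float32).reshape(W.shape[:2]),1)
    return np.median(v[...,ch],1)
def cross(S,p):
    g=np.abs(np.gradient(cv2.GaussianBlur(p.reshape(-1,1),(1,7),0)[:,0])); k=g.argmax(); return round(S[k]*1000,1),p.min().round(),p.max().round()
for nme,fx,S,T,z in(('lid x+','x',np.arange(.052,.078,.0005),np.arange(.05,.078,.002),.097),('lid x-','x',np.arange(-.078,-.052,.0005),np.arange(.06,.08,.002),.097),('lid y+','y',np.arange(.08,.102,.0005),np.arange(-.03,.05,.002),.097),
  ('rim x+ out','x',np.arange(.09,.11,.0005),np.arange(.03,.11,.002),.08)):
    print(nme,cross(S,prof(S,T,z,fx)))
P=cv2.imread('pics/top0.png')
for nme,fx,S,T,z in(('rim x+ out','x',np.arange(.09,.11,.0005),np.arange(-.1,.1,.002),.08),('rim y- out','y',np.arange(-.135,-.115,.0005),np.arange(-.08,.08,.002),.08)):
    print(nme,cross(S,prof(S,T,z,fx)))
E
```

```text
top {'x+': (np.float64(65.8), np.float64(0.4), 16), 'y+': (np.float64(90.2), np.float64(0.55), 13)}
top {'x+': (np.float64(63.5), np.float64(0.39), 16), 'y+': (np.float64(88.4), np.float64(0.17), 25)}
side {'x-': (np.float64(-68.5), np.float64(0.59), 26), 'x+': (np.float64(60.6), np.float64(-0.45), 14), 'y-': (np.float64(-83.3), np.float64(-0.82), 14)}
side {'x-': (np.float64(-67.1), np.float64(-0.04), 31), 'x+': (np.float64(59.6), np.float64(0.26), 26), 'y-': (np.float64(-81.1), np.float64(0.3), 12), 'y+': (np.float64(100.1), np.float64(-0.97), 14)}
lid x+ (np.float64(66.5), np.float32(20.0), np.float32(165.0))
lid x- (np.float64(-67.5), np.float32(51.0), np.float32(57.0))
lid y+ (np.float64(90.0), np.float32(15.0), np.float32(165.0))
rim x+ out (np.float64(100.0), np.float32(18.0), np.float32(136.0))
rim x+ out (np.float64(101.0), np.float32(17.0), np.float32(128.0))
rim y- out (np.float64(-125.5), np.float32(16.0), np.float32(129.0))
```

The lid sits about 7 mm above the rim and, within roughly 1 mm, over the pocket. The top view puts it about 0.6 mm too far along +x. I'll trim that and ease it down while watching the force.

```bash
python3 -m crank '[[0,-0.06,0.1,0,0,0],[0,-0.06,0.2,0,0,0],[0,-0.06,0.3,0,0,0],[0,-0.06,0.4,0,0,0],[0,-0.06,0.5,0,0,0],[0,-0.06,0.6,0,0,0],[0,-0.06,0.7,0,0,0],[0,-0.06,0.8,0,0,0]]'
python3 -m crank '[[0,0,0.05,0,0,0],[0,0,0.1,0,0,0],[0,0,0.15,0,0,0],[0,0,0.15,0,0,0]]'
```

```text
time: 8.5
eef_pos: [0.5317, -0.2243, 0.0931]
tcp_rot: [0.695, 0.719, -0.0, -0.001]
contact_force: [0.2, -0.1, -1.8]
opening: 0.144
finger_force: 79.0
time: 8.9
eef_pos: [0.5317, -0.2243, 0.0917]
tcp_rot: [0.695, 0.719, -0.0, -0.001]
contact_force: [0.6, -0.8, -3.1]
opening: 0.148
finger_force: 79.0
```

```bash
python3 -m crank '[[0,0,0.05,0,0,0],[0,0,0.1,0,0,0],[0,0,0.15,0,0,0],[0,0,0.15,0,0,0]]'
python3 -c "
from h import *
s=ctrl.get_state();print(s['contact_force'].round(1),s['wrist_torque'].round(2))"
```

```text
time: 9.3
eef_pos: [0.5318, -0.2243, 0.0909]
tcp_rot: [0.695, 0.719, -0.0, -0.001]
contact_force: [-2.1, 1.0, 1.2]
opening: 0.145
finger_force: 79.6
[-2.1  1.   1.2] [0.2  0.32 0.02]
```

Contact began at a lid-underside height of about 76 mm, which matches the cushion tops. I'll release, retreat and look.

```bash
python3 -m crank '[[0,0,0,0,0,0],[0,0,0,0,0,0],[0,0,0,0,0,0],[0,0,0,0,0,0],[0,0,0,0,0,0]]' 0.5
python3 -m crank '[[0,0,-2,0,0,0],[0,0,-6,0,0,0],[0,0,-10,0,0,0],[0,0,-14,0,0,0],[0,0,-18,0,0,0],[-3,-6,-20,0,0,0],[-6,-10,-20,0,0,0],[-10,-14,-20,0,0,0],[-12,-18,-20,0,0,0],[-12,-18,-20,0,0,0]]'
cat > chk.py <<'E'
from edge import *
out=[]
c=np.array([.5328,-.2243]);a=np.radians(2.0)
for nm in('top','side'):
    P,d=snap(nm);C=cloud(nm,d); rb=P[...,2].astype(int)-P[...,0]
    hsv=cv2.cvtColor(P,cv2.COLOR_BGR2HSV).astype(int)
    W=C[...,:2]-c; u=W@[np.cos(a),np.sin(a)]; v=W@[-np.sin(a),np.cos(a)]
    rim=(abs(hsv[...,0]-117)<15)&(hsv[...,1]>120)&(abs(C[...,2]-.08)<.012)&(((abs(u)>.072)|(abs(v)>.097))&(abs(u)<.095)&(abs(v)<.12))
    A=np.c_[u[rim],v[rim],np.ones(rim.sum())]; f=np.linalg.lstsq(A,C[rim][:,2],rcond=None)[0]
    lid=(abs(u)<.06)&(abs(v)<.085)&(rb>3)&(C[...,2]>.07)&(C[...,2]<.1)&(P.min(-1)>60)&(abs(u)>.012)
    B=np.c_[u[lid],v[lid],np.ones(lid.sum())]; g=np.linalg.lstsq(B,C[lid][:,2],rcond=None)[0]
    print(nm,rim.sum(),lid.sum(),'rim z',f[2].round(4),'lid corners above rim mm (--,-+,+-,++):',[round(1000*float((g-f)@[x,y,1]),1) for x in(-.06,.06) for y in(-.085,.085)])
    edges(nm,(rb>3)&(P.min(-1)>85)&(abs(C[...,2]-.083)<.012)&(abs(u)<.075)&(abs(v)<.1),.084,2.0,c,.065,.09)
    y0,x0=(170,380) if nm=='top' else (140,290)
    out.append(cv2.resize(P[y0:y0+110,x0:x0+130],(390,330)))
import sys
if len(sys.argv)>1: cv2.imwrite(sys.argv[1],np.hstack(out))
E
python3 chk.py pics/s5.png
```

```text
time: 9.8
eef_pos: [0.5318, -0.2244, 0.0903]
tcp_rot: [0.695, 0.719, -0.0, -0.0]
contact_force: [0.7, -0.1, 0.0]
opening: 0.501
finger_force: 0.0
time: 10.8
eef_pos: [0.3533, -0.3522, 0.2906]
tcp_rot: [0.696, 0.718, -0.001, -0.0]
contact_force: [0.3, -0.0, 0.0]
opening: 0.501
finger_force: 0.0
top 3605 3262 rim z 0.0808 lid corners above rim mm (--,-+,+-,++): [5.9, 5.9, 5.9, 5.9]
top {'x-': (np.float64(-62.6), np.float64(0.46), 37), 'x+': (np.float64(64.9), np.float64(0.4), 37), 'y-': (np.float64(-89.4), np.float64(0.05), 25), 'y+': (np.float64(88.3), np.float64(-0.14), 25)}
side 37 819 rim z 0.0797 lid corners above rim mm (--,-+,+-,++): [6.0, 6.6, 5.3, 5.9]
side {'x-': (np.float64(-66.5), np.float64(-0.21), 34), 'x+': (np.float64(61.4), np.float64(0.51), 27), 'y-': (np.float64(-84.7), np.float64(0.03), 19), 'y+': (np.float64(97.0), np.float64(-0.56), 25)}
```

View pics/s5.png

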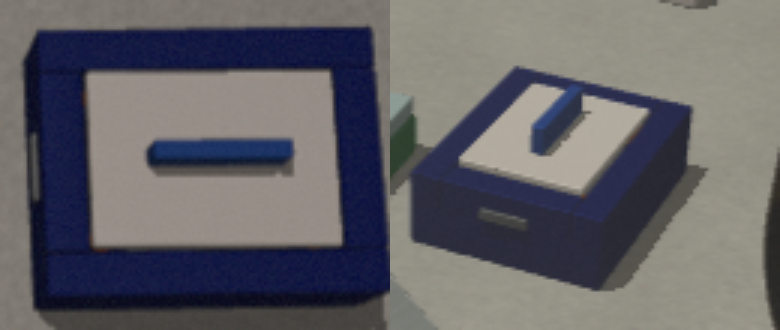

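The lid rests in the pocket on the cushions, about 6 mm proud all round, level and centred to about 1 mm. The top crop shows even blue margins. Next I'll press each corner with the gripper shut.

```bash
cat > cor.py <<'E'
from h import *
import sys
a=np.radians(2.0);ux=np.array([np.cos(a),np.sin(a)]);uy=np.array([-ux[1],ux[0]]);c=np.array([.5335,-.2247])
x,y,z=map(float,sys.argv[1:]); go(Rm([0,0,-1],[*ux,0]),[*(c+ux*x/1000+uy*y/1000),z/1000])
print(ctrl.get_state()['contact_force'].round(1))
E
python3 cor.py -44 -69 130;python3 cor.py -44 -69 95
```

```text
row [5.26, 13.96, 16.03, -0.001, 0.0, -0.006] n>= 4.4
[ 0.8 -0.1 -0.2]
row [5.26, 13.96, 19.53, -0.001, 0.0, -0.006] n>= 4.9
[ 0.8 -0.1 -0.2]
```

```bash
python3 -m crank '[[2,5,2,0,0,0],[4,10,6,0,0,-0.006],[5.3,13.9,10,0,0,-0.006],[5.3,13.9,13,0,0,-0.006],[5.3,13.9,16,0,0,-0.006],[5.3,13.9,18,0,0,-0.006],[5.3,13.9,19,0,0,-0.006],[5.3,13.9,19.5,0,0,-0.006],[5.3,13.9,19.5,0,0,-0.006],[5.3,13.9,19.5,0,0,-0.006]]' 0 20
python3 cor.py -44 -69 86
```

```text
time: 11.9
eef_pos: [0.4939, -0.2934, 0.0969]
tcp_rot: [0.693, 0.721, -0.0, 0.001]
contact_force: [0.3, 0.3, 0.3]
opening: 0.0
finger_force: 0.0
row [-0.17, -0.2, 1.09, 0.001, 0.001, 0.005] n>= 0.2
[0.3 0.3 0.3]
```

```bash
python3 -m crank '[[-0.2,-0.2,0.3,0,0,0.005],[-0.2,-0.2,0.6,0,0,0.005],[-0.2,-0.2,0.8,0,0,0.005],[-0.2,-0.2,1.0,0,0,0.005],[-0.2,-0.2,1.05,0,0,0.005],[-0.2,-0.2,1.1,0,0,0.005],[-0.2,-0.2,1.15,0,0,0.005],[-0.2,-0.2,1.2,0,0,0.005],[-0.2,-0.2,1.25,0,0,0.005],[-0.2,-0.2,1.25,0,0,0.005]]'
```

```text
time: 12.9
eef_pos: [0.491, -0.295, 0.0841]
tcp_rot: [0.695, 0.719, -0.001, -0.001]
contact_force: [-4.0, 0.9, 6.7]
opening: 0.005
finger_force: 3.8
```

```bash
python3 -m crank '[[0,0,0.05,0,0,0],[0,0,0.1,0,0,0],[0,0,0.15,0,0,0],[0,0,0.2,0,0,0],[0,0,0.2,0,0,0]]'
```

```text
time: 13.4
eef_pos: [0.4909, -0.2952, 0.0822]
tcp_rot: [0.695, 0.719, -0.001, -0.001]
contact_force: [-4.3, 0.9, 8.7]
opening: 0.003
finger_force: 4.1
```

```bash
python3 -m crank '[[0,0,0.05,0,0,0],[0,0,0.1,0,0,0],[0,0,0.15,0,0,0],[0,0,0.2,0,0,0],[0,0,0.2,0,0,0]]'; python3 -m crank '[[0,0,0.05,0,0,0],[0,0,0.1,0,0,0],[0,0,0.1,0,0,0]]'
```

```text
time: 13.9
eef_pos: [0.4909, -0.2952, 0.0815]
tcp_rot: [0.694, 0.72, -0.001, -0.001]
contact_force: [-6.1, 2.4, 14.2]
opening: -0.004
finger_force: 7.0
time: 14.2
eef_pos: [0.491, -0.2953, 0.0814]
tcp_rot: [0.694, 0.72, -0.001, -0.001]
contact_force: [-7.6, 4.3, 17.8]
opening: 0.003
finger_force: 9.0
```

The stop is reached at TCP z of about 81.4 mm, with 18 N. Next corner.

```bash
python3 -m crank '[[0,0,-1,0,0,0],[0,0,-4,0,0,0],[4,0,-5,0,0,0],[9,0,-5,0,0,0],[13,0,-5,0,0,0],[13.8,0,-4,0,0,0],[13.8,0,-2,0,0,0],[13.8,0,-1.5,0,0,0],[13.8,0,-1.5,0,0,0]]'; python3 cor.py -44 69 86
```

```text
time: 15.1
eef_pos: [0.4855, -0.1569, 0.0915]
tcp_rot: [0.695, 0.719, -0.001, -0.002]
contact_force: [-0.2, 0.8, -0.1]
opening: -0.002
finger_force: 0.0
row [-0.05, 0.16, 0.55, -0.003, -0.002, -0.001] n>= 0.1
[-0.2  0.8 -0.1]
```

```bash
python3 -m crank '[[0,0.16,0.3,0,0,0],[0,0.16,0.5,0,0,0],[0,0.16,0.6,0,0,0],[0,0.16,0.7,0,0,0],[0,0.16,0.8,0,0,0],[0,0.16,0.9,0,0,0],[0,0.16,1.0,0,0,0],[0,0.16,1.1,0,0,0],[0,0.16,1.15,0,0,0],[0,0.16,1.15,0,0,0]]'; python3 -m crank '[[0,0,0.05,0,0,0],[0,0,0.1,0,0,0],[0,0,0.15,0,0,0],[0,0,0.15,0,0,0]]'
```

```text
time: 16.1
eef_pos: [0.4881, -0.157, 0.083]
tcp_rot: [0.695, 0.719, -0.0, -0.001]
contact_force: [-3.4, 1.0, 7.9]
opening: 0.001
finger_force: 4.1
time: 16.5
eef_pos: [0.488, -0.157, 0.0816]
tcp_rot: [0.695, 0.719, -0.001, -0.001]
contact_force: [-3.6, 1.4, 10.0]
opening: 0.004
finger_force: 4.5
```

```bash
python3 -m crank '[[0,0,0.05,0,0,0],[0,0,0.1,0,0,0],[0,0,0.15,0,0,0],[0,0,0.15,0,0,0]]'
```

```text
time: 16.9
eef_pos: [0.488, -0.157, 0.0808]
tcp_rot: [0.695, 0.719, -0.001, -0.001]
contact_force: [-5.5, 1.2, 12.7]
opening: 0.001
finger_force: 6.5
```

```bash
python3 -m crank '[[0,0,0.05,0,0,0],[0,0,0.1,0,0,0],[0,0,0.15,0,0,0],[0,0,0.15,0,0,0]]'; python3 -m crank '[[0,0,-1,0,0,0],[0,0,-5,0,0,0],[0,4,-6,0,0,0],[0,8.6,-6,0,0,0],[0,8.6,-5,0,0,0],[0,8.6,-3,0,0,0],[0,8.6,-2,0,0,0],[0,8.6,-1.6,0,0,0],[0,8.6,-1.6,0,0,0]]'; python3 cor.py 44 69 86
```

```text
time: 17.3
eef_pos: [0.4881, -0.1571, 0.0807]
tcp_rot: [0.694, 0.72, -0.001, -0.001]
contact_force: [-8.9, 3.7, 20.2]
opening: -0.002
finger_force: 10.2
time: 18.2
eef_pos: [0.573, -0.1536, 0.0919]
tcp_rot: [0.695, 0.719, -0.001, -0.001]
contact_force: [1.0, 0.2, -0.0]
opening: -0.0
finger_force: 0.0
row [-0.07, 0.21, 0.59, -0.003, -0.001, -0.001] n>= 0.1
[ 1.   0.2 -0. ]
```

The second corner is home at 80.7 mm with 20 N. Third corner.

```bash
python3 -m crank '[[0,0.2,0.3,0,0,0],[0,0.2,0.5,0,0,0],[0,0.2,0.6,0,0,0],[0,0.2,0.7,0,0,0],[0,0.2,0.8,0,0,0],[0,0.2,0.9,0,0,0],[0,0.2,1.0,0,0,0],[0,0.2,1.1,0,0,0],[0,0.2,1.2,0,0,0],[0,0.2,1.2,0,0,0]]'; python3 -m crank '[[0,0,0.05,0,0,0],[0,0,0.1,0,0,0],[0,0,0.15,0,0,0],[0,0,0.15,0,0,0]]'
```

```text
time: 19.2
eef_pos: [0.5763, -0.1537, 0.0828]
tcp_rot: [0.695, 0.719, -0.0, -0.0]
contact_force: [-3.6, 2.1, 8.2]
opening: -0.003
finger_force: 4.4
time: 19.6
eef_pos: [0.5764, -0.1536, 0.0817]
tcp_rot: [0.695, 0.719, -0.0, -0.0]
contact_force: [-3.7, 2.4, 10.0]
opening: -0.0
finger_force: 5.1
```

```bash
python3 -m crank '[[0,0,0.05,0,0,0],[0,0,0.1,0,0,0],[0,0,0.15,0,0,0],[0,0,0.15,0,0,0]]'
```

```text
time: 20.0
eef_pos: [0.5766, -0.1536, 0.0806]
tcp_rot: [0.695, 0.719, 0.0, -0.0]
contact_force: [-4.2, 2.5, 11.8]
opening: 0.003
finger_force: 5.9
```

```bash
python3 -m crank '[[0,0,0.05,0,0,0],[0,0,0.1,0,0,0],[0,0,0.15,0,0,0],[0,0,0.2,0,0,0],[0,0,0.2,0,0,0]]'; python3 -m crank '[[0,0,-1,0,0,0],[0,0,-5,0,0,0],[-4,0,-6,0,0,0],[-9,0,-6,0,0,0],[-13,0,-6,0,0,0],[-13.8,0,-4,0,0,0],[-13.8,0,-2,0,0,0],[-13.8,0,-1.6,0,0,0],[-13.8,0,-1.6,0,0,0]]'; python3 cor.py 44 -69 86
```

```text
time: 20.5
eef_pos: [0.5766, -0.1536, 0.0804]
tcp_rot: [0.695, 0.719, -0.0, -0.001]
contact_force: [-8.2, 3.6, 19.6]
opening: -0.001
finger_force: 9.9
time: 21.4
eef_pos: [0.5799, -0.291, 0.0903]
tcp_rot: [0.695, 0.719, -0.0, -0.002]
contact_force: [-0.4, 0.6, -0.1]
opening: 0.004
finger_force: 0.0
row [-0.11, 0.0, 0.43, -0.003, -0.002, -0.0] n>= 0.1
[-0.4  0.6 -0.1]
```

```bash
python3 -m crank '[[-0.1,0,0.3,0,0,0],[-0.1,0,0.4,0,0,0],[-0.1,0,0.5,0,0,0],[-0.1,0,0.6,0,0,0],[-0.1,0,0.7,0,0,0],[-0.1,0,0.8,0,0,0],[-0.1,0,0.9,0,0,0],[-0.1,0,1.0,0,0,0],[-0.1,0,1.1,0,0,0],[-0.1,0,1.1,0,0,0]]'; python3 -m crank '[[0,0,0.05,0,0,0],[0,0,0.1,0,0,0],[0,0,0.15,0,0,0],[0,0,0.15,0,0,0]]'
```

```text
time: 22.4
eef_pos: [0.5811, -0.2928, 0.0818]
tcp_rot: [0.695, 0.719, -0.0, 0.0]
contact_force: [-1.0, 1.1, 5.1]
opening: 0.002
finger_force: 2.6
time: 22.8
eef_pos: [0.5812, -0.2929, 0.0803]
tcp_rot: [0.695, 0.719, -0.0, 0.0]
contact_force: [-1.1, 0.5, 5.5]
opening: 0.003
finger_force: 2.5
```

```bash
python3 -m crank '[[0,0,0.05,0,0,0],[0,0,0.1,0,0,0],[0,0,0.15,0,0,0],[0,0,0.15,0,0,0]]'
```

```text
time: 23.2
eef_pos: [0.5812, -0.2929, 0.08]
tcp_rot: [0.695, 0.719, -0.0, -0.0]
contact_force: [-2.8, 1.8, 9.4]
opening: 0.002
finger_force: 4.9
```

```bash
python3 -m crank '[[0,0,0.05,0,0,0],[0,0,0.1,0,0,0],[0,0,0.15,0,0,0],[0,0,0.2,0,0,0],[0,0,0.25,0,0,0],[0,0,0.25,0,0,0]]'; python3 -m crank '[[0,0,-1,0,0,0],[0,0,-5,0,0,0],[0,0,-10,0,0,0],[0,0,-15,0,0,0],[0,0,-20,0,0,0],[-6,-10,-20,0,0,0],[-10,-14,-20,0,0,0],[-10,-20,-20,0,0,0],[-10,-22,-20,0,0,0],[-10,-22,-20,0,0,0]]'; python3 chk.py
```

```text
time: 23.8
eef_pos: [0.5813, -0.2929, 0.08]
tcp_rot: [0.695, 0.719, -0.0, -0.0]
contact_force: [-7.6, 5.9, 18.7]
opening: 0.001
finger_force: 9.3
time: 24.8
eef_pos: [0.3623, -0.4007, 0.2747]
tcp_rot: [0.695, 0.719, -0.0, -0.001]
contact_force: [-0.5, -0.4, -1.2]
opening: 0.001
finger_force: 0.0
top 3575 3261 rim z 0.0808 lid corners above rim mm (--,-+,+-,++): [0.2, -0.1, 0.1, -0.2]
top {'x-': (np.float64(-63.4), np.float64(-0.71), 37), 'x+': (np.float64(62.9), np.float64(-0.02), 37), 'y-': (np.float64(-87.6), np.float64(0.03), 25), 'y+': (np.float64(89.3), np.float64(-0.47), 25)}
side 77 832 rim z 0.0799 lid corners above rim mm (--,-+,+-,++): [0.2, -0.2, 0.0, -0.3]
side {'x-': (np.float64(-68.8), np.float64(-0.0), 32), 'x+': (np.float64(56.1), np.float64(0.27), 29), 'y+': (np.float64(97.9), np.float64(0.32), 25)}
```

All four corners are within 0.3 mm of flush in both views, the lid is centred and the robot is clear, so I'll hand in.

```bash
python3 -c "
from plant import ctrl
print(ctrl.sign_off())"
```

```text
the job is handed in; nothing more can be done
None
```

The lid is off the stand and pressed home in the cold box: both cameras put all four corners within about 0.3 mm of flush. The highest force I read while pressing was about 23 N, the arm stayed well clear of the three bystanders, and the job is handed in (no verdict was shown).

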